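# Open the green card box without letting its lid fly up

### The arm

A 7-joint arm with a two-finger parallel gripper is mounted at the origin on the work surface. World frame = base frame: x ahead of the robot, y to its left, z up, the work surface at z = 0. Lengths are in m, angles in rad, forces in N, time in s.
With the tool pointing down it reaches from about 0.4 to 0.85 m from the base axis. Payload 10.4 kg.
Tool frame: the origin (TCP) lies at the very end of the fingers, on their centre line; the grasp point (between the pads) lies 19 mm behind it; z points along the fingers, y is the direction in which the jaws open and shut (so a half turn about z gives the same grasp; the last joint's range is limited). The gripper opens to 87 mm and grips with 3 to 60 N. Pads are 19 mm wide; open, the fingers measure 117 mm over their backs; the gripper's body (75 mm by 190 mm) begins 51 mm behind the grasp point.
Start: joints at [-1.237, 0.332, -0.065, 1.46, 0.022, 1.35, -0.088], TCP at [0.218, 0.586, 0.223] pointing down, gripper open.
Joint ranges: [-2.6, 2.6], [-0.5, 2.12], [-1.47, 1.34], [0.16, 2.42], [-1.27, 4.41], [0.06, 2.06], [-2.6, 2.6]. Speed limits (rad/s): [2.22, 2.22, 2.79, 2.79, 3.14, 3.14, 3.14].

### API

Orientations are given as [roll, pitch, yaw] about the fixed x, y, z axes, in that order (R = Rz(yaw) Ry(pitch) Rx(roll)).
In Python, from plant import arm, imaging gives the robot as it stands.
- The arm moves only by the shell command python3 -m pendant 'ROWS'. ROWS is a JSON object of lists of equal length, an entry for each row: "linear": the shift along the tool's x, y, z in m, a list of three; "twist": the turn, a rotation vector about the tool's x, y, z in degrees, a list of three; "jaw": the opening, from 0 (shut) to 1 (fully open). In form: {"linear": [[tx, ty, tz], ...], "twist": [[ax, ay, az], ...], "jaw": [jaw, ...]}. A call has 1 to 20 rows; each row shifts and turns the commanded pose from where the row before left it, along the tool's axes as they then stand; what a row does not reach is not made up. A row lasts 1/10 s, in which the tool goes at most 50 mm and 8.59 degrees, less where a joint would pass 70% of its speed; a pose out of reach is approached as far as the arm can. A call is refused whole if a number of a shift passes 0.05 or a number of a turn 8.59, either way. A call with a gripper value outside its range is refused whole. The fingers move at their own pace and stop on an object; the grip force is fixed at half the most. Time passes only in rows, so rows that do not move let the fingers close. It gives the time, the measured TCP pose, the force and the opening at its end, in the units of the state.
- arm.get_state(): the state, without advancing time (a new reading comes with each control period).
- imaging.capture(name): name is "scene" or "top" or "wrist"; returns a dict with "img" (420x560x3 uint8, red, green, blue), "fx", "fy", "cx", "cy" (pixels), "camera_from_world" (4x4, takes a point from world to camera coordinates). Camera axes: x right, y down, z forward; pixel columns grow to the right and rows downward; lengths in m; the calibration is good to about 2 mm. A picture is of the moment at which its call begins. There is no depth.
- arm.sign_off(): hands the job in, once; it reports no verdict.
Trained networks look in a picture, given as the dict that the camera call returned (one of the last four; its "shot" number tells which), for a name from the list of things; names that differ only in an ending like _2 or _b are one class to them, and where a whole thing is asked for, a point or a joint stands for the part that bears it (a point fixed in the world has none). Each returns a list of dicts, best first, with "p" (0 to 1); they miss things now and then, are a little off and sometimes report something else, mostly with a low value. They report only what shows in the picture. A call takes as long as a camera call. They do not tell look-alikes from the thing itself.
- imaging.find_in(query, picture): "centre" ([column, row] in pixels, amid what is visible of it).
- imaging.trace(query, picture): "mask" (420x560 bool, what is visible of it) and "centre" ([column, row] in pixels, amid what is visible of it).
The state is a dict: "clock": time; "joints": joint angles; "qd": joint speeds; "joint_efforts": joint torques, N m; "position": TCP position; "ee_rot": TCP orientation; "contact_force": force on the tool from outside, world axes, zero at the start; "moment": the same for the moment, N m; "grip_width": finger opening in m.
Only numpy, scipy, OpenCV 4.12 (cv2) and the standard library are available. Lean on these libraries where they do the work, as an engineer would, in place of code of your own. Each camera call takes 0.05 s, during which the arm holds its last target.

### The job

Open the green index-card box fully: press the round white button in its lid to free the catch, and keep a fingertip on the lid as its spring drives it up, so that it rises gently instead of snapping open. Leave it standing open, and keep the blue and the pink box shut.

Things in the scene. Friction and masses are not known exactly. Their poses are not given: they have to be found in the camera images.
- green_button (a point): Top centre of the round white button (30 mm wide, 8 mm proud) in the green card box's lid, 68 mm from the hinge, 27 mm from the lid's front edge. Axes, lid shut: x level, square to and towards the hinge (far side); y along it; z up; they turn with the lid. Hinge line: 68 mm along +x, 18 mm along -z. Travel 6 mm, about 2 N; the catch frees after about 3.5 mm; a 5 to 6 N press suffices, the stop is firm.
- green_lid (a joint): Hinge angle of the green box's flat lid (10 mm thick), rad: 0 shut, grows as the front edge rises and swings away from the robot, 1.25 fully open at its stop, held there by the spring. Once freed it pushes the button up at a fingertip with about 3 N, fading as it opens, and follows a slowly raised fingertip; left alone it flies open in under half a second.
- blue_lid (a joint): Hinge angle of the blue box's lid, rad: 0 shut, 1.25 open; to stay shut. Green, blue and pink boxes are of one build, fixed to the desk: 95 mm deep, 125 mm wide, lid top 80 mm above the desk, a white button in each lid.
- pink_lid (a joint): Hinge angle of the pink box's lid, rad: 0 shut, 1.25 open; to stay shut.
There are look-alikes about, which are no part of the job. Of the things that look like the part that bears pink_lid, the larger one is meant.

How it is judged:
By the outcome, as a careful person would: the job done as asked, in the order asked, and still so for the second after the job is handed in, with the robot touching nothing.
It also fails if it takes over 38 s, if anything falls off the work surface, if the arm or the gripper's body presses on something with over 40 N, if the wrist force passes 120 N, or if a joint passes its speed limit or range.

## Working session

There is one attempt and no reset: what is moved stays moved. The work goes in short steps, Python scripts to look and compute and a shell command to move; the robot and the scene stay as the last step left them, time stands still between calls to the robot, and variables do not carry over. Pictures are saved under pics/ and viewed, and the job is handed in when it is done.

```bash
ls; mkdir -p pics; python3 - <<'E'
from plant import arm, imaging
import cv2,numpy as np
s=arm.get_state(); print(s)
for n in ["scene","top"]:
    c=imaging.capture(n)
    cv2.imwrite(f"pics/{n}0.png",c["img"][:,:,::-1])
    print(n,c["fx"],c["cx"],c["cy"],np.round(c["camera_from_world"],3).tolist())
    for q in ["green_button","green_lid","blue_lid","pink_lid"]:
        print(q,[(np.round(d["centre"],1).tolist(),round(d["p"],2)) for d in imaging.find_in(q,c)])
print(arm.get_state()["clock"])
E
```

```text
pics
{'clock': 0.0, 'joints': array([-1.23657456,  0.3328519 , -0.0646894 ,  1.46099453,  0.02161695,
        1.34987953, -0.08850734]), 'qd': array([ 1.24778456e-04,  8.32494899e-04,  1.28716319e-03, -1.41196953e-03,
       -8.71860456e-04,  2.34167603e-06,  5.53986047e-04]), 'joint_efforts': array([-6.10120915e-04, -6.23244452e+01,  2.42276082e-02, -3.89921844e+01,
       -6.14090497e-02,  3.92022240e-02,  9.85787460e-05]), 'position': array([0.21818793, 0.58524686, 0.22174098]), 'ee_rot': array([-3.14015805e+00,  8.84124556e-05,  2.78477943e+00]), 'contact_force': array([0.3092836 , 0.04461619, 0.17224886]), 'moment': array([0.01706593, 0.02667312, 0.02620163]), 'grip_width': 0.08710931325437946}
scene 410.83088979267876 270.9575158282254 210.14760398400736 [[0.824, 0.566, 0.009, -0.422], [0.42, -0.601, -0.681, -0.191], [-0.38, 0.565, -0.733, 1.222], [0.0, 0.0, 0.0, 1.0]]
green_button [([245.2, 187.2], 0.62)]
green_lid [([250.4, 194.5], 0.92), ([245.0, 187.2], 0.42)]
blue_lid [([340.0, 135.5], 0.68)]
pink_lid [([216.0, 269.1], 0.97), ([165.6, 339.5], 0.92)]
top 512.4365715622013 278.4330637864514 206.41077036106495 [[0.003, -1.0, -0.003, -0.035], [-0.997, -0.003, -0.077, 0.525], [0.077, 0.003, -0.997, 1.256], [0.0, 0.0, 0.0, 1.0]]
green_button []
green_lid [([264.9, 227.9], 0.9), ([359.1, 205.8], 0.17)]
blue_lid []
pink_lid [([426.7, 196.2], 0.88), ([357.7, 203.6], 0.57)]
0.5
```

View pics/scene0.png

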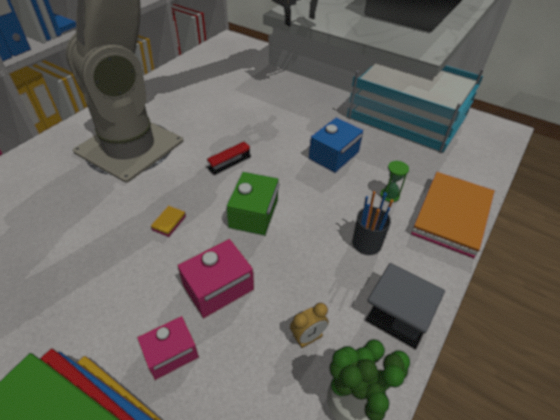

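View pics/top0.png

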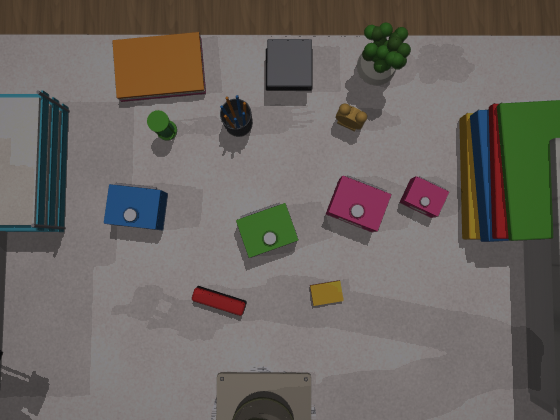

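The scene view shows the green box with its button at about (245,188). In the top view the button is at about (270,239), with the blue box on the left and the larger pink box on the right. The small pink box at (425,197) is a look-alike. Next I'll measure button and lid yaw.

```bash
cat > h.py <<'E'
import numpy as np,cv2
from plant import arm,imaging
def ray(c,p):
    T=np.array(c["camera_from_world"]);R=T[:3,:3];o=-R.T@T[:3,3]
    d=R.T@np.array([(p[0]-c["cx"])/c["fx"],(p[1]-c["cy"])/c["fy"],1.]);return o,d/np.linalg.norm(d)
def onz(c,p,z):
    o,d=ray(c,p);return o+d*(z-o[2])/d[2]
def tri(L):
    A=0;b=0
    for o,d in L:
        P=np.eye(3)-np.outer(d,d);A=A+P;b=b+P@o
    x=np.linalg.solve(A,b);return x,[np.linalg.norm((np.eye(3)-np.outer(d,d))@(x-o)) for o,d in L]
def proj(c,X):
    p=np.array(c["camera_from_world"])@np.append(X,1);return np.array([c["fx"]*p[0]/p[2]+c["cx"],c["fy"]*p[1]/p[2]+c["cy"]])
def blob(c,guess,r=14):
    im=c["img"].astype(int);x0,y0=int(guess[0])-r,int(guess[1])-r
    p=im[y0:y0+2*r+1,x0:x0+2*r+1];sat=p.max(2)-p.min(2)
    m=((sat<35)&(p.min(2)>90)).astype(np.uint8)
    n,l,s,cen=cv2.connectedComponentsWithStats(m)
    k=1+np.argmax(s[1:,4]);return cen[k]+[x0,y0],s[k]
E
python3 - <<'E'
from h import *
L=[]
for n,g in [("scene",(245,187)),("top",(270,239))]:
    c=imaging.capture(n);p,s=blob(c,g);print(n,p,s);L.append(ray(c,p))
    q=cv2.resize(c["img"][int(g[1])-50:int(g[1])+50,int(g[0])-60:int(g[0])+60],None,fx=6,fy=6,interpolation=cv2.INTER_CUBIC)
    cv2.imwrite(f"pics/z_{n}.png",q[:,:,::-1])
    if n=="top":
        t=imaging.trace("green_lid",c)[0]["mask"]
        hsv=cv2.cvtColor(c["img"],cv2.COLOR_RGB2HSV)
        m=t.astype(np.uint8); print("mask",m.sum(),cv2.minAreaRect(np.argwhere(m)[:,::-1].astype(np.float32)))
        cont=max(cv2.findContours(m,0,2)[0],key=cv2.contourArea)
        ap=cv2.approxPolyDP(cont,4,True)[:,0];print(ap.tolist());print([np.round(onz(c,a,.08)[:2],3).tolist() for a in ap])
        for g in [(130,215),(358,211)]: print("others",onz(c,g,.088))
x=tri(L);print(x)
E
```

```text
scene [234.13492063 180.22222222] [  0   0  11  22 126]
top [269.48717949 237.76068376] [  8   7  12  12 117]
mask 2051 ((266.7032165527344, 230.146728515625), (39.91525650024414, 52.31690979003906), 70.82099914550781)
[[284, 204], [237, 220], [249, 257], [296, 240]]
[[0.526, -0.047], [0.488, 0.065], [0.401, 0.035], [0.441, -0.075]]
others [0.49838691 0.31635856 0.088     ]
others [ 0.50959519 -0.22101145  0.088     ]
(array([ 0.43621138, -0.02179375,  0.11232044]), [np.float64(0.012637715790968045), np.float64(0.012637715790967986)])
```

```bash
ls pics
```

```text
scene0.png
top0.png
z_scene.png
z_top.png
```

View pics/z_top.png

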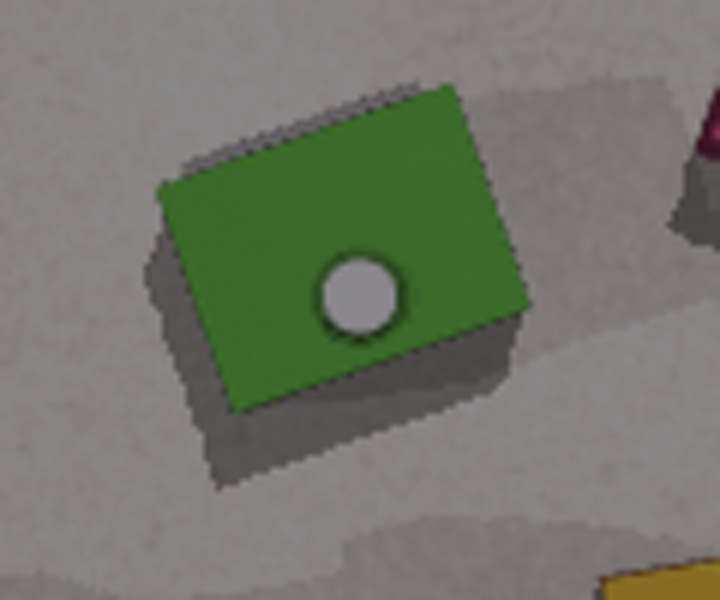

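View pics/z_scene.png

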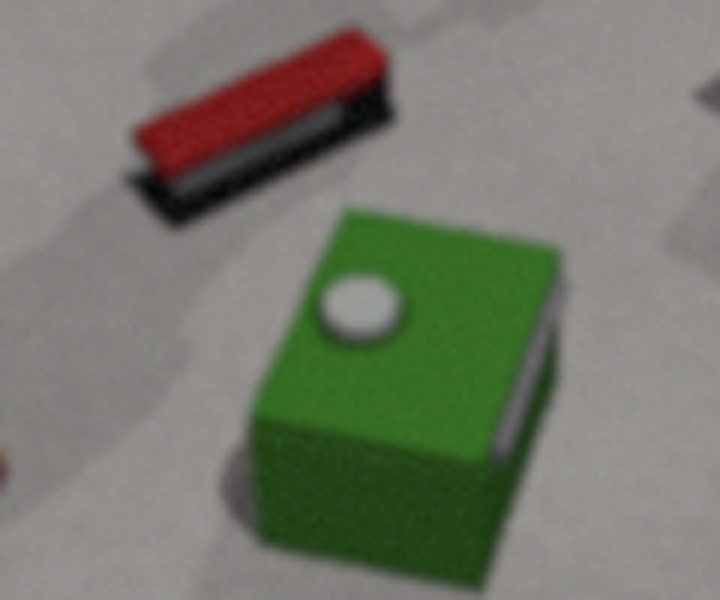

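```bash
python3 - <<'E'
from h import *
c=imaging.capture("scene");d=imaging.capture("top")
x,r=tri([ray(c,(244.7,187.1)),ray(d,(269.6,238.1))]);print("button",x.round(4),np.round(r,4), onz(d,(269.6,238.1),.088).round(4),onz(c,(244.7,187.1),.088).round(4))
cr=[np.array([210+a/6-.4,189+b/6-.4]) for a,b in [(158,187),(455,87),(530,303),(237,413)]]
P=[onz(d,p,.08) for p in cr];print(np.round(P,4).tolist())
fl,fr,nr,nl=[p[:2] for p in P]
u=(fl+fr-nl-nr)/2; v=(fl+nl-fr-nr)/2
print("depth,width",np.linalg.norm(u),np.linalg.norm(v),"yaw",np.arctan2(u[1],u[0]),np.arctan2(-v[0],v[1]))
yaw=(np.arctan2(u[1],u[0])+np.arctan2(-v[0],v[1]))/2
cen=sum([fl,fr,nr,nl])/4;u=np.array([np.cos(yaw),np.sin(yaw)]);print("button expect",cen+u*(-95/2+27)/1000,yaw)
s=arm.get_state();print(s["clock"],s["position"],s["ee_rot"])
E
```

```text
button [ 0.4447 -0.0134  0.0863] [0.0007 0.0007] [ 0.4452 -0.0131  0.088 ] [ 0.4453 -0.0152  0.088 ]
[[0.4884, 0.0671, 0.08], [0.5284, -0.0501, 0.08], [0.4431, -0.0798, 0.08], [0.3996, 0.0352, 0.08]]
depth,width 0.09229379030426438 0.12341217621885857 yaw 0.34051886390004626 0.3452455544262613
button expect [ 0.44557893 -0.01379493] 0.3428822091631538
0.75 [0.21829317 0.58566927 0.22259289] [3.14145665e+00 7.63483666e-06 2.78481011e+00]
```

```bash
python3 - <<'E'
import numpy as np
p=np.array([.2183,.5857]);t=np.array([.445,-.014]);psi=2.7848;L=[]
for k in range(17):
    d=(t-p)/(17-k)
    x=np.array([np.cos(psi),np.sin(psi)]);y=np.array([np.sin(psi),-np.cos(psi)])
    a=[round(d@x,3),round(d@y,3),0.003];L.append(a);p=p+a[0]*x+a[1]*y;psi-=np.radians(8.23)
print(L,p,psi)
E
```

```text
[[np.float64(-0.025), np.float64(-0.028), 0.003], [np.float64(-0.029), np.float64(-0.025), 0.003], [np.float64(-0.032), np.float64(-0.02), 0.003], [np.float64(-0.034), np.float64(-0.015), 0.003], [np.float64(-0.036), np.float64(-0.01), 0.003], [np.float64(-0.037), np.float64(-0.005), 0.003], [np.float64(-0.038), np.float64(0.0), 0.003], [np.float64(-0.037), np.float64(0.006), 0.003], [np.float64(-0.036), np.float64(0.011), 0.003], [np.float64(-0.034), np.float64(0.016), 0.003], [np.float64(-0.032), np.float64(0.021), 0.003], [np.float64(-0.028), np.float64(0.025), 0.003], [np.float64(-0.025), np.float64(0.029), 0.003], [np.float64(-0.02), np.float64(0.032), 0.003], [np.float64(-0.015), np.float64(0.035), 0.003], [np.float64(-0.01), np.float64(0.036), 0.003], [np.float64(-0.005), np.float64(0.037), 0.003]] [ 0.44507999 -0.01355054] 0.3429098435347345
```

```bash
python3 -m pendant '{"linear":[[-0.025,-0.028,0.003],[-0.029,-0.025,0.003],[-0.032,-0.02,0.003],[-0.034,-0.015,0.003],[-0.036,-0.01,0.003],[-0.037,-0.005,0.003],[-0.038,0,0.003],[-0.037,0.006,0.003],[-0.036,0.011,0.003],[-0.034,0.016,0.003],[-0.032,0.021,0.003],[-0.028,0.025,0.003],[-0.025,0.029,0.003],[-0.02,0.032,0.003],[-0.015,0.035,0.003],[-0.01,0.036,0.003],[-0.005,0.037,0.003],[0,0,0],[0,0,0]],"twist":[[0,0,8.23],[0,0,8.23],[0,0,8.23],[0,0,8.23],[0,0,8.23],[0,0,8.23],[0,0,8.23],[0,0,8.23],[0,0,8.23],[0,0,8.23],[0,0,8.23],[0,0,8.23],[0,0,8.23],[0,0,8.23],[0,0,8.23],[0,0,8.23],[0,0,8.23],[0,0,0],[0,0,0]],"jaw":[0,0,0,0,0,0,0,0,0,0,0,0,0,0,0,0,0,0,0]}'
python3 - <<'E'
from h import *
s=arm.get_state();print(s)
c=imaging.capture("wrist");cv2.imwrite("pics/w1.png",c["img"][:,:,::-1])
print(imaging.find_in("green_button",c),proj(c,[.445,-.0138,.088]))
E
```

```text
clock: 2.65
position: [0.4451, -0.0141, 0.1715]
ee_rot: [-3.141, -0.0, 0.342]
contact_force: [-0.2, -0.2, -0.2]
grip_width: 0.0003
{'clock': 2.65, 'joints': array([-0.61825329, -0.06152422,  0.53629031,  2.00396263,  0.03365495,
        1.19076189, -1.32428987]), 'qd': array([-0.02464694, -0.00828179, -0.0324448 ,  0.00824849, -0.00216323,
        0.00187386,  0.00386794]), 'joint_efforts': array([  1.63170319, -26.44668639,   0.27919762, -37.46449471,
         0.18099936,  -0.12033722,  -0.12018263]), 'position': array([ 0.44510365, -0.01412516,  0.17154452]), 'ee_rot': array([-3.14142170e+00, -1.17385324e-05,  3.41790322e-01]), 'contact_force': array([-0.18085568, -0.24657157, -0.15729862]), 'moment': array([-0.05604689,  0.11866182,  0.03439102]), 'grip_width': 0.0002574725621177727}
[{'centre': [281.8, 218.3], 'p': 0.7}] [280.22882447 215.62607189]
```

View pics/w1.png

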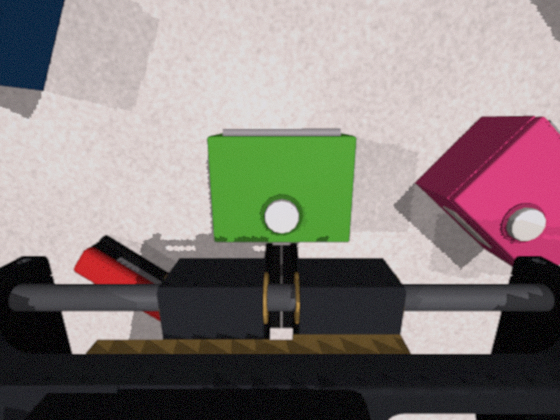

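The wrist view shows the button centre at (281,216), within 1–2 px of my projected point. The box is square to the tool and the closed fingertip sits just below the button in the picture. I'll go down to just above it.

```bash
python3 -m pendant '{"linear":[[0.005,0,0.03],[0,0,0.03],[0,0,0.015],[0,0,0.004],[0,0,0]],"twist":[[0,0,0],[0,0,0],[0,0,0],[0,0,0],[0,0,0]],"jaw":[0,0,0,0,0]}'
```

```text
clock: 3.25
position: [0.4496, -0.0112, 0.0926]
ee_rot: [-3.141, 0.0, 0.345]
contact_force: [-1.2, -0.5, 0.8]
grip_width: 0.0004
```

```bash
python3 -m pendant '{"linear":[[0,0,0.002],[0,0,0.001],[0,0,0.001],[0,0,0.001]],"twist":[[0,0,0],[0,0,0],[0,0,0],[0,0,0]],"jaw":[0,0,0,0]}'
```

```text
clock: 3.65
position: [0.4502, -0.0117, 0.0879]
ee_rot: [-3.141, -0.001, 0.343]
contact_force: [0.7, 0.8, 0.4]
grip_width: 0.0004
```

```bash
python3 -m pendant '{"linear":[[0,0,0.001],[0,0,0.001],[0,0,0.001],[0,0,0]],"twist":[[0,0,0],[0,0,0],[0,0,0],[0,0,0]],"jaw":[0,0,0,0]}'
```

```text
clock: 4.05
position: [0.4499, -0.0119, 0.0845]
ee_rot: [3.142, -0.0, 0.343]
contact_force: [2.1, 0.4, 2.5]
grip_width: 0.0009
```

```bash
python3 -m pendant '{"linear":[[0,0,0.001],[0,0,0.001],[0,0,0]],"twist":[[0,0,0],[0,0,0],[0,0,0]],"jaw":[0,0,0]}'
```

```text
clock: 4.35
position: [0.4497, -0.012, 0.0826]
ee_rot: [-3.141, 0.0, 0.343]
contact_force: [-0.9, 0.2, 5.2]
grip_width: 0.0004
```

```bash
python3 -m pendant '{"linear":[[0,0,0.0007],[0,0,0]],"twist":[[0,0,0],[0,0,0]],"jaw":[0,0]}'; python3 -c "
from plant import arm
print(arm.get_state()['contact_force'])"
```

```text
clock: 4.55
position: [0.4497, -0.012, 0.0821]
ee_rot: [-3.141, 0.0, 0.343]
contact_force: [-2.0, -0.3, 8.0]
grip_width: 0.0004
[-1.95901283 -0.26815876  8.04037072]
```

```bash
python3 - <<'E'
import numpy as np
s,h=.0725,.0126
C=lambda t:np.array([-s*np.cos(t)+h*np.sin(t),s*np.sin(t)+h*np.cos(t)])
p=C(0);L=[]
for k in range(1,69):
    d=np.round(C(.02*k)-p,4);p=p+d;L.append([float(d[0]),0,float(-d[1])])
    if k%18==0: print(L,p-C(0),.02*k);L=[]
print(L,p-C(0))
E
```

```text
[[0.0003, 0, -0.0014], [0.0003, 0, -0.0015], [0.0003, 0, -0.0014], [0.0003, 0, -0.0015], [0.0004, 0, -0.0014], [0.0004, 0, -0.0014], [0.0005, 0, -0.0014], [0.0004, 0, -0.0014], [0.0005, 0, -0.0014], [0.0005, 0, -0.0014], [0.0006, 0, -0.0013], [0.0006, 0, -0.0014], [0.0006, 0, -0.0013], [0.0006, 0, -0.0013], [0.0007, 0, -0.0014], [0.0006, 0, -0.0013], [0.0008, 0, -0.0013], [0.0007, 0, -0.0012]] [0.0091 0.0247] 0.36
[[0.0007, 0, -0.0013], [0.0008, 0, -0.0012], [0.0008, 0, -0.0013], [0.0009, 0, -0.0012], [0.0008, 0, -0.0012], [0.0009, 0, -0.0012], [0.0009, 0, -0.0011], [0.0009, 0, -0.0012], [0.001, 0, -0.0011], [0.001, 0, -0.0011], [0.001, 0, -0.0011], [0.001, 0, -0.001], [0.001, 0, -0.0011], [0.0011, 0, -0.001], [0.0011, 0, -0.001], [0.001, 0, -0.001], [0.0012, 0, -0.0009], [0.0011, 0, -0.001]] [0.0263 0.0447] 0.72
[[0.0012, 0, -0.0009], [0.0011, 0, -0.0009], [0.0012, 0, -0.0008], [0.0012, 0, -0.0009], [0.0013, 0, -0.0008], [0.0012, 0, -0.0008], [0.0012, 0, -0.0008], [0.0013, 0, -0.0007], [0.0013, 0, -0.0007], [0.0013, 0, -0.0007], [0.0013, 0, -0.0007], [0.0013, 0, -0.0006], [0.0014, 0, -0.0006], [0.0013, 0, -0.0006], [0.0014, 0, -0.0006], [0.0014, 0, -0.0005], [0.0013, 0, -0.0005], [0.0014, 0, -0.0005]] [0.0494 0.0573] 1.08
[[0.0014, 0, -0.0004], [0.0015, 0, -0.0004], [0.0014, 0, -0.0004], [0.0014, 0, -0.0004], [0.0014, 0, -0.0003], [0.0015, 0, -0.0003], [0.0014, 0, -0.0003], [0.0015, 0, -0.0003], [0.0014, 0, -0.0002], [0.0015, 0, -0.0002], [0.0014, 0, -0.0001], [0.0015, 0, -0.0002], [0.0015, 0, -0.0001], [0.0015, 0, -0.0]] [0.0697 0.0609]
```

```bash
python3 -m pendant '{"linear":[[0.0003,0,-0.0014],[0.0003,0,-0.0014],[0.0003,0,-0.0014],[0.0003,0,-0.0014],[0.0004,0,-0.0014],[0.0004,0,-0.0014],[0.0005,0,-0.0014],[0.0005,0,-0.0014],[0.0005,0,-0.0014]],"twist":[[0,0,0],[0,0,0],[0,0,0],[0,0,0],[0,0,0],[0,0,0],[0,0,0],[0,0,0],[0,0,0]],"jaw":[0,0,0,0,0,0,0,0,0]}'
python3 - <<'E'
from h import *
c=imaging.capture("wrist");cv2.imwrite("pics/w2.png",c["img"][:,:,::-1])
d=imaging.capture("scene");cv2.imwrite("pics/s2.png",cv2.resize(d["img"][120:260,170:350],None,fx=4,fy=4)[:,:,::-1])
print(arm.get_state()["contact_force"])
E
```

```text
clock: 5.45
position: [0.4531, -0.0107, 0.0946]
ee_rot: [-3.142, -0.0, 0.343]
contact_force: [-1.7, -0.6, 3.0]
grip_width: 0.0003
[-1.24489642  0.33440034  2.42895849]
```

View pics/w2.png

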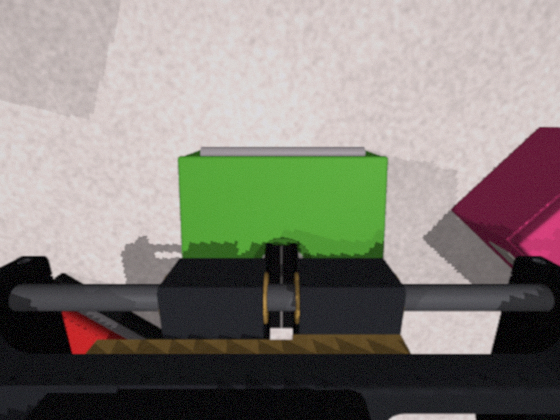

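View pics/s2.png

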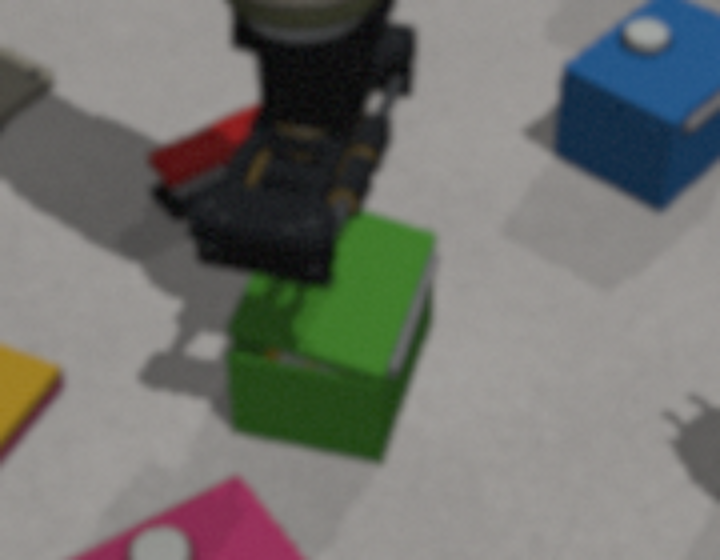

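The wrist and scene views show the lid tilted up, with a gap at the side at about (290,358) in the scene crop. It stays against the fingertip at about 3 N, so I'll carry on.

```bash
python3 -m pendant '{"linear":[[0.0005,0,-0.0014],[0.0006,0,-0.0013],[0.0006,0,-0.0014],[0.0006,0,-0.0013],[0.0006,0,-0.0013],[0.0007,0,-0.0014],[0.0006,0,-0.0013],[0.0008,0,-0.0013],[0.0007,0,-0.0012],[0.0007,0,-0.0013],[0.0008,0,-0.0012],[0.0008,0,-0.0013],[0.0009,0,-0.0012],[0.0008,0,-0.0012],[0.0009,0,-0.0012],[0.0009,0,-0.0011]],"twist":[[0,0,0],[0,0,0],[0,0,0],[0,0,0],[0,0,0],[0,0,0],[0,0,0],[0,0,0],[0,0,0],[0,0,0],[0,0,0],[0,0,0],[0,0,0],[0,0,0],[0,0,0],[0,0,0]],"jaw":[0,0,0,0,0,0,0,0,0,0,0,0,0,0,0,0]}'
python3 - <<'E'
from h import *
d=imaging.capture("scene");cv2.imwrite("pics/s3.png",cv2.resize(d["img"][120:260,170:350],None,fx=4,fy=4)[:,:,::-1])
s=arm.get_state();print(s["contact_force"],s["joints"])
E
```

```text
clock: 7.15
position: [0.464, -0.0068, 0.1149]
ee_rot: [-3.142, -0.0, 0.343]
contact_force: [-0.9, 1.2, 2.3]
grip_width: 0.0006
[-0.03084143 -0.30986778  2.5666791 ] [-0.61441505  0.06291873  0.55337568  2.02868944 -0.03807006  1.05923064
 -1.27112982]
```

View pics/s3.png

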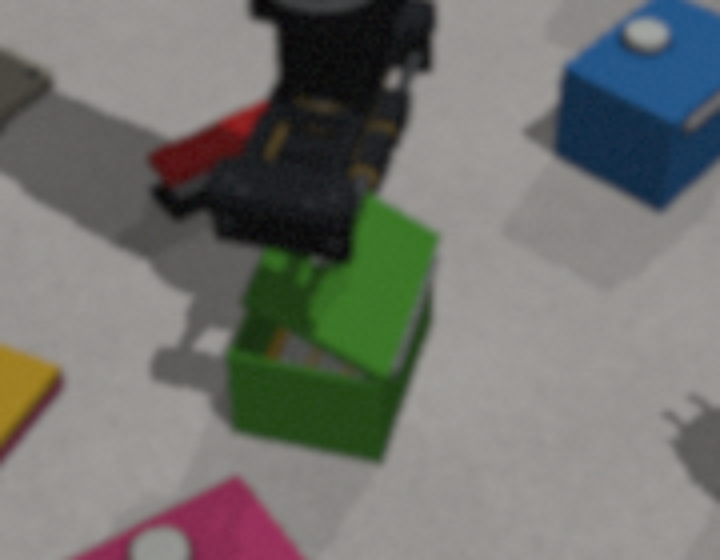

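The lid is at about 0.5 rad, following the finger at about 2.5 N. I'll keep going.

```bash
python3 -m pendant '{"linear":[[0.0009,0,-0.0012],[0.001,0,-0.0011],[0.001,0,-0.0011],[0.001,0,-0.0011],[0.001,0,-0.001],[0.001,0,-0.0011],[0.0011,0,-0.001],[0.0011,0,-0.001],[0.001,0,-0.001],[0.0012,0,-0.0009],[0.0011,0,-0.001],[0.0012,0,-0.0009],[0.0011,0,-0.0009],[0.0012,0,-0.0008],[0.0012,0,-0.0009],[0.0013,0,-0.0008],[0.0012,0,-0.0008]],"twist":[[0,0,0],[0,0,0],[0,0,0],[0,0,0],[0,0,0],[0,0,0],[0,0,0],[0,0,0],[0,0,0],[0,0,0],[0,0,0],[0,0,0],[0,0,0],[0,0,0],[0,0,0],[0,0,0],[0,0,0]],"jaw":[0,0,0,0,0,0,0,0,0,0,0,0,0,0,0,0,0]}'
python3 - <<'E'
from h import *
d=imaging.capture("scene");cv2.imwrite("pics/s4.png",cv2.resize(d["img"][120:260,170:350],None,fx=4,fy=4)[:,:,::-1])
s=arm.get_state();print(s["contact_force"],s["joints"])
E
```

```text
clock: 8.9
position: [0.4815, -0.0006, 0.1315]
ee_rot: [-3.142, -0.0, 0.343]
contact_force: [0.0, -0.0, 1.2]
grip_width: 0.0006
[ 1.25002482 -0.08785163  0.91169516] [-0.61683549  0.08585541  0.55242818  1.96998381 -0.05061321  1.09870914
 -1.27079706]
```

View pics/s4.png

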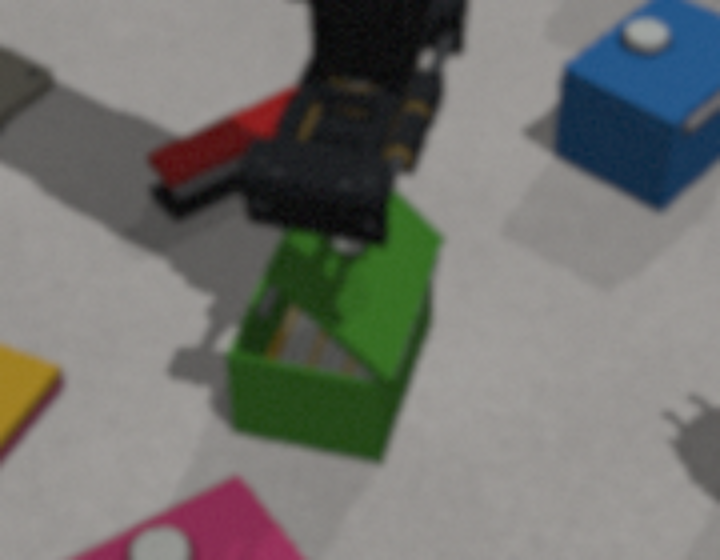

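The lid is at about 0.8 rad, with the button showing under the tip at about (345,243), and is still held lightly. Continuing.

```bash
python3 -m pendant '{"linear":[[0.0012,0,-0.0008],[0.0013,0,-0.0007],[0.0013,0,-0.0007],[0.0013,0,-0.0007],[0.0013,0,-0.0007],[0.0013,0,-0.0006],[0.0014,0,-0.0006],[0.0013,0,-0.0006],[0.0014,0,-0.0006],[0.0014,0,-0.0005],[0.0013,0,-0.0005],[0.0014,0,-0.0005]],"twist":[[0,0,0],[0,0,0],[0,0,0],[0,0,0],[0,0,0],[0,0,0],[0,0,0],[0,0,0],[0,0,0],[0,0,0],[0,0,0],[0,0,0]],"jaw":[0,0,0,0,0,0,0,0,0,0,0,0]}'
python3 - <<'E'
from h import *
d=imaging.capture("scene");cv2.imwrite("pics/s5.png",cv2.resize(d["img"][120:260,170:350],None,fx=4,fy=4)[:,:,::-1])
s=arm.get_state();print(s["contact_force"],s["joints"])
E
```

```text
clock: 10.15
position: [0.4965, 0.0048, 0.139]
ee_rot: [-3.142, -0.0, 0.343]
contact_force: [0.7, 0.4, 1.0]
grip_width: 0.0003
[ 0.20958156 -0.37086198  1.31468974] [-0.61609109  0.11519939  0.55198131  1.92614358 -0.0671769   1.11793879
 -1.26543243]
```

View pics/s5.png

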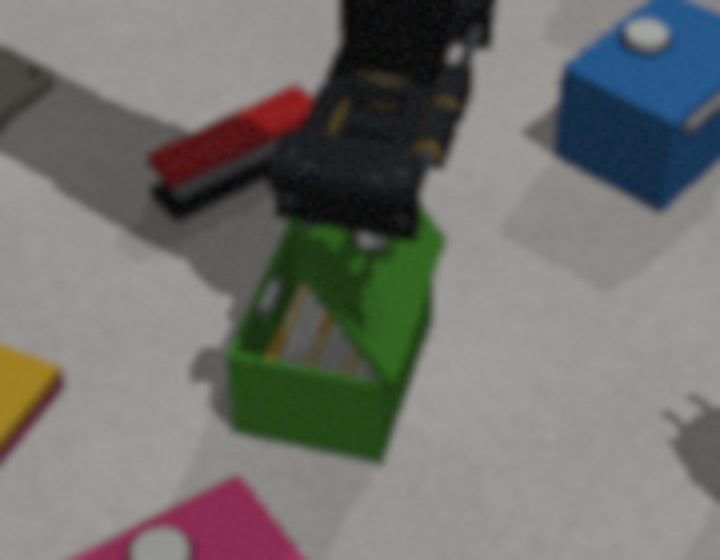

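The lid is at about 1.0 rad, still resting on the fingertip at about 1 N. I'll finish the arc, with extra travel past the stop.

```bash
python3 -m pendant '{"linear":[[0.0014,0,-0.0004],[0.0015,0,-0.0004],[0.0014,0,-0.0004],[0.0014,0,-0.0004],[0.0014,0,-0.0003],[0.0015,0,-0.0003],[0.0014,0,-0.0003],[0.0015,0,-0.0003],[0.0014,0,-0.0002],[0.0015,0,-0.0002],[0.0014,0,-0.0001],[0.0015,0,-0.0002],[0.0015,0,-0.0001],[0.0015,0,0],[0.0015,0,0],[0.0015,0,0]],"twist":[[0,0,0],[0,0,0],[0,0,0],[0,0,0],[0,0,0],[0,0,0],[0,0,0],[0,0,0],[0,0,0],[0,0,0],[0,0,0],[0,0,0],[0,0,0],[0,0,0],[0,0,0],[0,0,0]],"jaw":[0,0,0,0,0,0,0,0,0,0,0,0,0,0,0,0]}'
python3 - <<'E'
from h import *
d=imaging.capture("scene");cv2.imwrite("pics/s6.png",cv2.resize(d["img"][120:260,170:350],None,fx=4,fy=4)[:,:,::-1])
s=arm.get_state();print(s["contact_force"],s["joints"])
E
```

```text
clock: 11.8
position: [0.5184, 0.0126, 0.1425]
ee_rot: [-3.141, 0.0, 0.343]
contact_force: [-0.3, -0.5, -1.1]
grip_width: 0.0006
[0.65089562 0.74445189 0.38275405] [-0.61089457  0.16695393  0.55018906  1.86880274 -0.09616241  1.13184211
 -1.25366165]
```

View pics/s6.png

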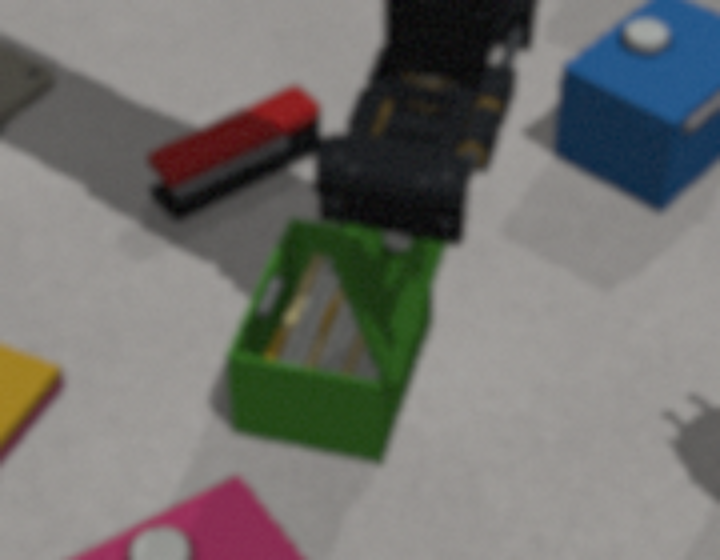

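```bash
python3 -m pendant '{"linear":[[0.002,0,0],[0.003,0,0],[0.01,0,0],[0.02,0,0],[0.02,0,0],[0,0,-0.03],[0,0,-0.04],[0,0,-0.04],[0,0,-0.04],[0,0,-0.03],[0,0,0],[0,0,0]],"twist":[[0,0,0],[0,0,0],[0,0,0],[0,0,0],[0,0,0],[0,0,0],[0,0,0],[0,0,0],[0,0,0],[0,0,0],[0,0,0],[0,0,0]],"jaw":[0,0,0,0,0,0,0,0,0,0,0,0]}'
python3 - <<'E'
from h import *
d=imaging.capture("scene");t=imaging.capture("top")
cv2.imwrite("pics/s7.png",d["img"][:,:,::-1]);cv2.imwrite("pics/t7.png",t["img"][:,:,::-1])
E
```

```text
clock: 13.05
position: [0.5707, 0.0314, 0.3226]
ee_rot: [3.142, -0.001, 0.343]
contact_force: [-0.1, 0.8, -0.6]
grip_width: 0.0007
```

View pics/s7.png

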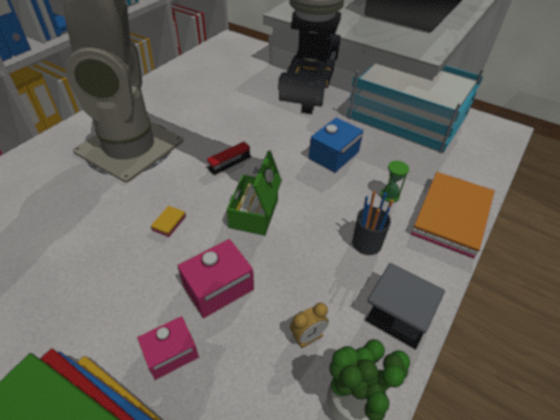

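View pics/t7.png

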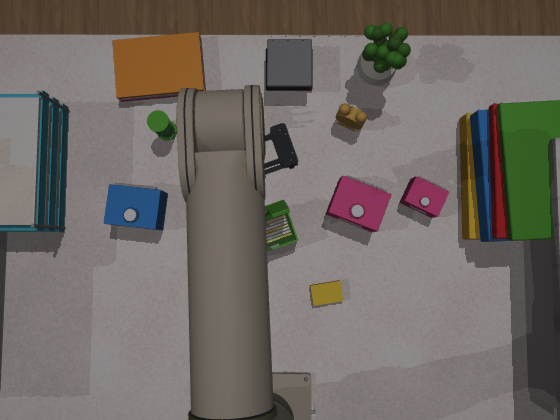

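The green lid stands open, with its front corner at about (270,155) in the scene view. The blue and both pink boxes are shut and nothing else has moved. I'll check the lid angle against the picture.

```bash
python3 - <<'E'
from h import *
d=imaging.capture("scene")
u=np.array([np.cos(.343),np.sin(.343),0]);v=np.array([-u[1],u[0],0]);z=np.array([0,0,1.])
H=np.array([.445,-.0138,.07])+.068*u
im=cv2.resize(d["img"][130:250,200:320],None,fx=5,fy=5)[:,:,::-1].copy()
for th,col in [(1.0,(0,0,255)),(1.25,(255,0,255))]:
    pts=[]
    for sv in (.0625,-.0625):
        pts.append(proj(d,H+.095*(-np.cos(th)*u+np.sin(th)*z)+.01*(np.sin(th)*u+np.cos(th)*z)+sv*v))
    print(th,pts)
    a=[tuple(int(q) for q in (p-[200,130]+.4)*5) for p in pts];cv2.line(im,a[0],a[1],col,1)
cv2.imwrite("pics/s8.png",im);s=arm.get_state();print(s["clock"],s["contact_force"])
E
```

```text
1.0 [array([261.9627976 , 150.28198324]), array([246.30605962, 185.67561565])]
1.25 [array([271.20275646, 149.21741026]), array([256.24414989, 184.8985643 ])]
13.2 [-0.40968595 -0.02449614  0.13605322]
```

View pics/s8.png

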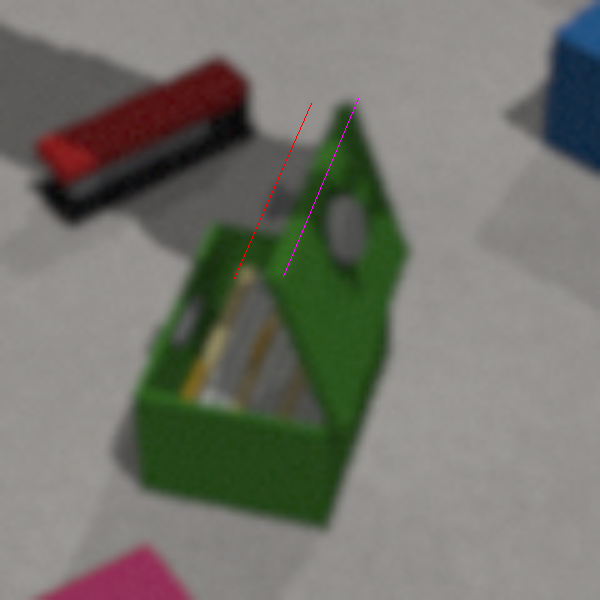

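The lid's front edge falls on the line for 1.25 rad (magenta), well past the one for 1.0 rad (red), so it is fully open.

```bash
python3 -c "
from plant import arm
print(arm.sign_off())"
```

```text
the job is handed in; nothing more can be done
None
```

The green box is fully open and standing on its own, and I handed the job in at about 13 s of the 38 s allowed. I pressed the white button to its stop with the closed fingertips. I then raised them along the lid's arc over about 7 s, so the lid followed gently, before backing off behind the lid and up.

- **Press:** the highest force I read was about 8 N, a little over the 5 to 6 N you gave as enough.
- **Rise:** in the readings between moves the lid pushed at about 3 N, fading to about 1 N, and every check picture up to about 1.0 rad showed it on the fingertip. On the last stretch, from about 1.0 rad to the stop, I took no picture or force reading until the end.
- **Lid angle:** in the last scene picture, the lid's front edge lies on the line projected for 1.25 rad.
- **Other boxes:** the blue box and both pink boxes showed shut, and nothing else had moved.
- **Robot clear:** it was touching nothing at the end, with the fingertips about 0.32 m up and the force reading at noise level.

No check failed or disagreed. The button's measured height was 86 mm, against 88 mm from the text, which is within the calibration error.

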